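# Run the module carrier out of its drop-front stand to the pointer and hold it

### The job

Pull down the blue drop-front flap of the inspection stand so that it hangs open, leaving the carrier plate where it is meanwhile. Then take the dark steel carrier plate by its black grip bar and slide it out along the deck, without lifting it, until its front edge is level with the red pointer of the gauge beside it. That far out it would tip off the stand by itself, so keep hold of it: finish while holding it there, level and still on the deck, with nothing else propping it, and leave the spool, bottle and heat sink alone.

Things in the scene. Friction and masses are not known exactly. Their poses are not given: they have to be found in the camera images.
- stand: Fixed inspection stand, grey sides, aluminium deck 260 x 124 mm. Origin on the bench under its centre, z up; its front (flap side) faces its own -x, roughly the robot. Deck top 80 mm above the bench, deck from x = -130 (front edge) to +130 mm. Dark side rails and a rear stop stand 10 mm above the deck; track between the rails 106 mm wide.
- flap (a joint): Hinge of the blue flap at the stand's front: 0 = upright (closed; starts at 0 to 0.15), grows as the top tips outward to the stand's -x, 2.9 = hanging down (stop). Hinge line across the stand at its x = -135 mm, 68 mm above the bench. Light friction holds it near upright; pulled out past about 0.8 rad it falls open by its own weight.
- flap_top (a point): Middle of the flap's upper edge, 60 mm from the hinge, 48 mm above the deck when upright. Flap 104 mm wide, 8 mm thick; yellow pull lip at the top 50 mm wide, 12 mm thick. Behind it 50 to 65 mm of deck are free up to the carrier's front edge, room for fingertips.
- carrier: Loose dark steel plate 180 x 100 x 8 mm, 0.35 to 0.7 kg in all, on the deck, 3 mm play to each rail. Origin at the centre of its underside, axes as the stand's (front to -x). On its front half a green circuit board with parts, up to 35 mm above the underside. Balance point 80 to 95 mm behind its front edge; at the mark it overhangs 103 to 128 mm and tips unless held.
- carrier_front (a point): Middle of the carrier's front edge, on its top face: 90 mm in front of the carrier's origin, 8 mm above its underside.
- grip_bar (a point): Centre of the top of the carrier's black grip bar: upright, 16 mm thick (along the sliding direction), 64 mm wide, top 53 mm above the carrier's underside (45 mm above the plate). Its centre is 60 mm behind the carrier's origin, 150 mm behind its front edge; nothing else near it.
- gauge: Fixed gauge: black collar 18 x 20 x 22 mm with a brass screw and a red pointer, on a steel rod (10 mm thick) that runs forward from the stand beside the run-out, on the stand's -y side (rod at y = -80 mm, 74 mm above the bench, out to x = -285 mm). Origin at the collar's centre, axes as the stand's.
- pointer (a point): Tip of the gauge's red pointer blade (4 mm thick, 88.5 mm above the bench, pointing to the stand's +y, its tip 8 mm beside the carrier's path). The carrier's front edge has to come level with it, measured along the stand's x. It lies 103 to 128 mm in front of the deck's front edge. Axes as the stand's.
- solder_spool: Bystander: blue and white solder spool, 52 mm across, 46 mm high, on the bench on the stand's -y side. Origin at its underside.
- flux_bottle: Bystander: small white bottle with a red spout, 42 mm across, 115 mm high, on the bench on the stand's -y side. Origin at its underside.
- heat_sink: Bystander: finned grey heat sink, 24 x 44 x 22 mm, on the bench on the stand's +y side. Origin at its underside.

How it is judged:
On the way, in this order (a step that is already met when the one before it is completed fails the run):
1. the flap hangs open (joint over 2.3) while the carrier is still within 30 mm of where it lay (value of joint flap above 2.3 rad and distance of carrier from where it was at the start of the episode below 0.03 m), for 0.2 s.
2. the carrier is being slid out level with the fingers on it, its front edge at least 50 mm beyond the deck (x of carrier_front in the frame of stand below -0.18 m and angle between carrier's own z axis and vertical below 0.06 rad and contact force between the fingers and carrier above 0.5 N), for 0.1 s.
At the end, for the whole second after the job is handed in: Flap hanging open (over 2.3 rad); carrier front edge within 5 mm of the pointer along the stand's x; carrier level (0.06 rad), on the deck (-4 to +6 mm), straight in its track (0.06 rad, 8 mm), still, held by the fingers (over 0.5 N) and not touching the gauge (value of joint flap above 2.3 rad and x of carrier_front in the frame of pointer between -0.005 and 0.005 m and angle between carrier's own z axis and vertical below 0.06 rad and z of carrier in the frame of stand between 0.076 and 0.086 m and angle between the x axis of carrier and the x axis of stand, either way round below 0.06 rad and y of carrier in the frame of stand between -0.008 and 0.008 m and contact force between the fingers and carrier above 0.5 N and contact force between carrier and gauge below 0.3 N and linear speed of carrier below 0.02 m/s); the arm keeps its last pose, push and grip.
It fails at once if the carrier tips more than 0.2 rad (angle between carrier's own z axis and vertical above 0.2 rad).
It fails at once if the carrier is lifted more than 15 mm off the deck (z of carrier in the frame of stand above 0.095 m).
It fails at once if the solder spool is moved more than 20 mm (distance of solder_spool from where it was at the start of the episode above 0.02 m).
It fails at once if the flux bottle is moved more than 20 mm (distance of flux_bottle from where it was at the start of the episode above 0.02 m).
It fails at once if the heat sink is moved more than 20 mm (distance of heat_sink from where it was at the start of the episode above 0.02 m).
It also fails if it takes over 48 s, if anything falls off the work surface, if the arm or the gripper's body presses on something with over 40 N, if the wrist force passes 120 N, or if a joint passes its speed limit or range.

### The arm

A 7-joint arm with a two-finger parallel gripper is mounted at the origin on a cart in front of the work surface, level with it; the furniture and walls round the work are solid. World frame = base frame: x ahead of the robot, y to its left, z up, the work surface at z = 0. Lengths are in m, angles in rad, forces in N, time in s.
With the tool pointing down it reaches from about 0.425 to 0.925 m from the base axis. Payload 6.8 kg.
Tool frame: the origin (TCP) lies on the centre line of the jaws, within the pads' length; the fingertips stand 19 mm ahead of it and the grasp point (between the pads) is the TCP; z points along the fingers, y is the line along which they close (so a half turn about z gives the same grasp; the last joint's range is limited). The gripper opens to 85 mm and grips with 20 to 120 N. Pads are 22 mm wide; open, the fingers measure 114 mm over their backs; the gripper's body (76 mm by 85 mm) begins 54 mm behind the grasp point. The pads swing forward as they close: fully open they stand 13 mm farther back than shut.
Start: joints at [1.183, 0.477, 0.022, 1.555, -0.011, 1.109, -0.083], TCP at [0.186, -0.649, 0.25] pointing down, gripper open.
Joint ranges: [-2.96, 2.96], [-0.34, 2.1], [-1.41, 1.46], [0.24, 2.44], [-1.37, 4.51], [0.17, 1.92], [-2.96, 2.96]. Speed limits (rad/s): [2.39, 2.39, 3.14, 3.14, 3.14, 3.14, 3.14].

### API

Orientations are given as a rotation vector (axis times angle).
In Python, from bench import r gives the robot as it stands. The module is installed in compiled form; this text tells all that it offers.
- The arm moves only by the tool arm_command, never from a script. Its argument "rows" is a list of rows, each an object of numbers: "fingers": the opening, from -1 (shut) to 1 (fully open); "x", "y", "z": the shift along the tool's x, y, z in m; "ax", "ay", "az": the turn, a rotation vector about the tool's x, y, z in degrees. In form: [{"fingers": .., "x": .., "y": .., "z": .., "ax": .., "ay": .., "az": ..}, ...]. A call has 1 to 10 rows; each row shifts and turns the commanded pose from where the row before left it, along the tool's axes as they then stand; what a row does not reach is not made up. A row lasts 1/12 s, in which the tool goes at most 41.7 mm and 7.16 degrees, less where a joint would pass 70% of its speed; a pose out of reach is approached as far as the arm can. A call is refused whole if a number of a shift passes 0.0417 or a number of a turn 7.16, either way. A call with a gripper value outside its range is refused whole. The fingers move at their own pace and stop on an object; "grip_force" is the grip in N (left out, the last holds). Time passes only in rows, so rows that do not move let the fingers close. It gives the time, the measured TCP pose, the force, the opening and the grip force at its end, in the units of the state.
- r.get_obs(): the state, without advancing time (a new reading comes with each control period).
- r.grab_frame(name): name is "scene" or "top" or "wrist"; returns a dict with "frame" (420x560x3 uint8, red, green, blue), "depth" (420x560 float32, m along the optical axis (not along the pixel's ray), 0 where there is no reading), "K" (3x3 intrinsics, pixels), "world_from_camera" (4x4, takes a point from camera to world coordinates). Camera axes: x right, y down, z forward; pixel columns grow to the right and rows downward; lengths in m; the calibration is good to about 2 mm. A picture is of the moment at which its call begins.
- r.hand_in(): hands the job in; it is judged then, once.
The state is a dict: "clock": time; "joints": joint angles; "qvel": joint speeds; "tau": joint torques, N m; "tcp_pos": TCP position; "orientation": TCP orientation; "contact_force": force on the tool from outside, world axes, zero at the start; "moment": the same for the moment, N m; "grip_width": finger opening in m; "gripper_force": force on a finger pad.
Only numpy, scipy, OpenCV 4.12 (cv2) and the standard library are available. Lean on these libraries where they do the work, as an engineer would, in place of code of your own. Each camera call takes 0.05 s, during which the arm holds its last target. There are 200 camera calls.

## Working session

There is one attempt and no reset: what is moved stays moved. The work goes in short steps, Python scripts to look and compute and a tool call to move; the robot and the scene stay as the last step left them, time stands still between calls to the robot, and variables do not carry over. Pictures are saved under pics/ and viewed, at most 10 in all, crops included, and the job is handed in when it is done.

Besides the shell and the picture viewer there is one more tool, called after "Emit:" as a command line: name --argument value ..., lists and objects as JSON in quotes. arm_command: Moves the arm, as the interface text tells. Its arguments: {"type":"object","properties":{"rows":{"type":"array"},"grip_force":{"type":"number"}},"required":["rows"]}

```bash
mkdir -p pics; cat > h.py <<'E'
import numpy as np, cv2
from bench import r
from scipy.spatial.transform import Rotation as R
def snap(n,f):
    d=r.grab_frame(n); cv2.imwrite('pics/'+f+'.png',d['frame'][:,:,::-1]); np.savez('pics/'+f,**d); return d
def load(f): return np.load('pics/'+f+'.npz')
def pt(d,u,v,z=None):
    K=d['K'];T=d['world_from_camera']
    if z is None:
        D=d['depth'][v-1:v+2,u-1:u+2]; D=D[D>0]; Z=np.median(D) if len(D) else np.nan
        return (T@np.array([(u-K[0,2])/K[0,0]*Z,(v-K[1,2])/K[1,1]*Z,Z,1]))[:3]
    ray=T[:3,:3]@np.array([(u-K[0,2])/K[0,0],(v-K[1,2])/K[1,1],1]); o=T[:3,3]
    return o+ray*(z-o[2])/ray[2]
E
python3 - <<'E'
from h import *
o=r.get_obs(); print(o)
a=snap('top','top1');b=snap('scene','sc1')
for d in(a,b): print(d['K'],d['world_from_camera'])
cv2.imwrite('pics/both.png',0) if 0 else None
E
```

```text
{'clock': 0.0, 'joints': array([ 1.18292304,  0.47780529,  0.0223104 ,  1.55644036, -0.01149951,
        1.10932013, -0.08310768]), 'qvel': array([-0.0003873 , -0.0012681 ,  0.00023256,  0.0011997 , -0.00030023,
       -0.00066499, -0.00042537]), 'tau': array([ 8.07487122e-04, -5.96462667e+01,  1.60864189e+00, -2.81201077e+01,
        1.25771749e-02,  9.40417754e-03,  5.92577592e-06]), 'tcp_pos': array([ 0.18624366, -0.64821522,  0.24932633]), 'orientation': array([-3.10910786e+00, -4.37845868e-01,  5.96661509e-04]), 'contact_force': array([0.47234753, 0.32455493, 0.23923692]), 'moment': array([ 0.01456376, -0.02871014,  0.01803257]), 'gripper_force': 0.0, 'grip_width': 0.08518254765481151}
[[433.04598781   0.         271.9511343 ]
 [  0.         433.04598781 207.86765925]
 [  0.           0.           1.        ]] [[-0.02180508 -0.99823063  0.05531855  0.52147162]
 [-0.99948497  0.02306868  0.0223075  -0.02465069]
 [-0.02354416 -0.05480364 -0.99821953  0.96576923]
 [ 0.          0.          0.          1.        ]]
[[462.61485459   0.         282.85613228]
 [  0.         462.61485459 211.52826546]
 [  0.           0.           1.        ]] [[ 0.58992544 -0.4588805   0.66439195  0.01889417]
 [-0.80741518 -0.32679196  0.49121049 -0.44410831]
 [-0.00828897 -0.8262177  -0.56328998  0.59678719]
 [ 0.          0.          0.          1.        ]]
```

View pics/top1.png

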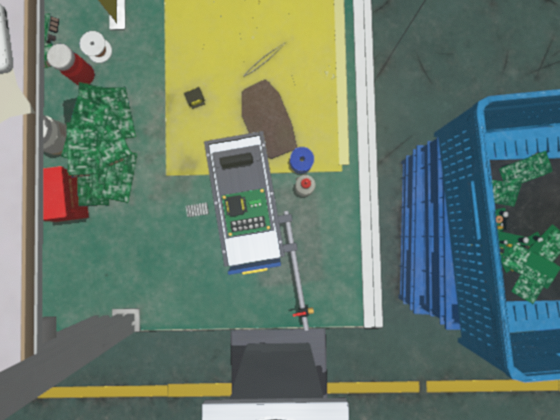

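View pics/sc1.png

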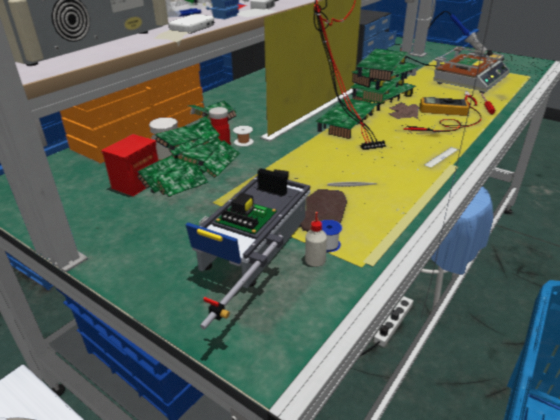

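The top view shows the stand with its rails from (207,140) to (278,262), the grip bar at (237,160), the flap lip at (255,271) and the pointer at about (297,312). The spool is at (302,160), the bottle at (305,185) and the heat sink at (196,210). I'll enlarge it.

```bash
python3 - <<'E'
from h import *
d=load('top1'); c=d['frame'][125:330,185:325,::-1]
rot=cv2.resize(c,None,fx=4,fy=4,interpolation=cv2.INTER_CUBIC)
a=rot[:600];b=rot[-330:]
cv2.imwrite('pics/c1.png',np.vstack([a])[:, :560]); cv2.imwrite('pics/c2.png',b)
# dark edges by depth: rail top plane 0.09
for u,v in [(237,160),(255,271),(302,312),(293,312),(250,245),(225,180)]: print(u,v,pt(d,u,v).round(4))
E
```

```text
237 160 [0.6624 0.0599 0.1322]
255 271 [0.4468 0.0295 0.1255]
302 312 [ 0.3608 -0.0605  0.0917]
293 312 [ 0.3442 -0.0444 -0.0006]
250 245 [0.4956 0.0417 0.0788]
225 180 [0.6294 0.0897 0.0876]
```

View pics/c1.png

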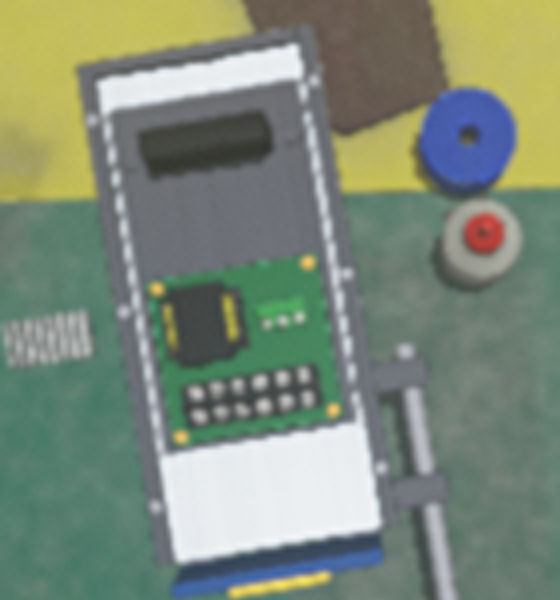

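View pics/c2.png

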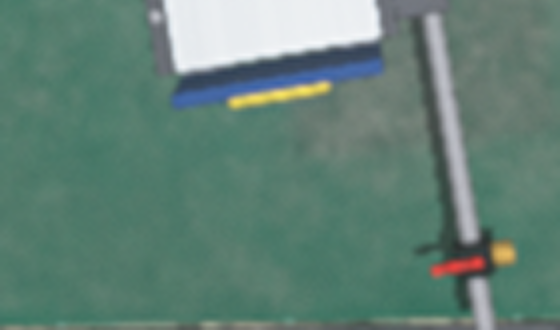

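The crops show the following (c1 and c2 at 4x):
- Carrier front edge from (163,455) to (355,424) in c1.
- Deck front edge from (178,560) to (382,540) in c1.
- Bar top from (140,130)–(270,112) to (145,160)–(272,145) in c1.
- Yellow lip from (229,590) to (329,576) in c1.
- Pointer tip at (434,270) in c2.

```bash
python3 - <<'E'
from h import *
d=load('top1')
p1=lambda x,y,z: pt(d,185+x/4,125+y/4,z)
A=p1(80,68,.09);B=p1(163,562,.09);C=p1(313,28,.09);D=p1(388,510,.09)
l=A-B;l/=np.linalg.norm(l);m=C-D;m/=np.linalg.norm(m)
print('rails dir',np.degrees(np.arctan2(l[1],l[0])),np.degrees(np.arctan2(m[1],m[0])))
n=A-C; print('width',np.linalg.norm(n),'rear yaw',np.degrees(np.arctan2(n[1],n[0]))-90)
f=[p1(163,455,.088),p1(355,424,.088)]; print('front edge',f, np.degrees(np.arctan2(*(f[0]-f[1])[[1,0]]))-90,np.linalg.norm(f[0]-f[1]))
g=[p1(140,130,.133),p1(270,112,.133),p1(145,160,.133),p1(272,145,.133)];print('bar',np.mean(g,0),np.degrees(np.arctan2(*(g[0]-g[1])[[1,0]]))-90)
lip=[p1(229,590,.128),p1(329,576,.128)];print('lip',lip,np.mean(lip,0))
print('deckfront',p1(178,560,.08),p1(382,540,.08))
print('rear mid',(A+C)/2)
P=p1(434,490+270,.0885);print('pointer',P)
th=np.radians((np.degrees(np.arctan2(l[1],l[0]))+np.degrees(np.arctan2(m[1],m[0])))/2)
u=np.array([np.cos(th),np.sin(th),0]);print('yaw',np.degrees(th),'along: front',np.mean(f,0)@u,'ptr',P@u,'bar',np.mean(g,0)@u,'lip',np.mean(lip,0)@u)
o=r.get_obs();print(R.from_rotvec(o['orientation']).as_matrix().round(3))
E
```

```text
rails dir 8.697615108289387 7.5587371182582235
width 0.12118779016645005 rear yaw 8.288751329338155
front edge [array([0.50957929, 0.0900181 , 0.088     ]), array([ 0.52314146, -0.00765372,  0.088     ])] 7.905226302489851 0.09860890387763573
bar [0.66387255 0.06040361 0.133     ] 6.449697449578622
lip [array([0.44462012, 0.05397624, 0.128     ]), array([0.45036231, 0.00568329, 0.128     ])] [0.44749122 0.02982977 0.128     ]
deckfront [0.45591645 0.08424878 0.08      ] [ 0.46394877 -0.0199336   0.08      ]
rear mid [0.7171488  0.06929759 0.09      ]
pointer [ 0.35456446 -0.04346227  0.0885    ]
yaw 8.128176113273806 along: front 0.5169958191538171 ptr 0.3448575442234771 bar 0.665743796446065 lip 0.4472134031925186
[[ 0.961  0.276 -0.001]
 [ 0.276 -0.961  0.002]
 [-0.    -0.002 -1.   ]]
```

Emit:
arm_command --rows '[{"fingers":-1,"x":0.04,"y":-0.01,"az":-3.7},{"fingers":-1,"x":0.04,"y":-0.01,"az":-3.7},{"fingers":-1,"x":0.04,"y":-0.01,"az":-3.7},{"fingers":-1,"x":0.04,"y":-0.01,"az":-3.7},{"fingers":-1,"x":0.04,"y":-0.01,"az":-3.7},{"fingers":-1,"x":0.04,"y":-0.01,"az":-3.7},{"fingers":-1,"x":0.038,"y":-0.01,"az":-3.7},{"fingers":-1,"x":0.038,"y":-0.01,"az":-3.7},{"fingers":-1,"x":0.038,"y":-0.01,"az":-3.7},{"fingers":-1,"x":0.038,"y":-0.01,"az":-3.7}]' --grip_force 60

```text
validation failed for argument at $.ro...
```

Emit:
arm_command --rows '[{"fingers":-1,"x":0.036,"y":-0.008,"az":-3.7},{"fingers":-1,"x":0.036,"y":-0.008,"az":-3.7},{"fingers":-1,"x":0.036,"y":-0.008,"az":-3.7},{"fingers":-1,"x":0.036,"y":-0.008,"az":-3.7},{"fingers":-1,"x":0.036,"y":-0.008,"az":-3.7},{"fingers":-1,"x":0.036,"y":-0.008,"az":-3.7},{"fingers":-1,"x":0.036,"y":-0.008,"az":-3.7},{"fingers":-1,"x":0.036,"az":-3.7}]'

```text
validation failed for argument at $.ro...
```

```bash
cat >> h.py <<'E'
def go(x,y,z,yawy,tilt=0):
    "shift/turn in tool axes to bring TCP to xyz, tool y at yaw (deg), tilted about tool x"
    o=r.get_obs();M=R.from_rotvec(o['orientation']);yy=np.radians(yawy)
    Y=np.array([np.cos(yy),np.sin(yy),0]);Z=np.array([0,0,-1.]);T=R.from_matrix(np.c_[np.cross(Y,Z),Y,Z])*R.from_euler('x',tilt,degrees=True)
    print('t',o['clock'],'tcp',o['tcp_pos'].round(4),'F',o['contact_force'].round(1),'w',round(o['grip_width'],4),'j',o['joints'].round(2))
    print('shift',M.inv().apply(np.array([x,y,z])-o['tcp_pos']).round(4),'turn',np.degrees((M.inv()*T).as_rotvec()).round(2))
E
python3 -c "
from h import *
go(.485,.035,.25,8.1)"
```

```text
t 0.1 tcp [ 0.1863 -0.6483  0.2494] F [0.3 0.5 0.3] w 0.0858 j [ 1.18  0.48  0.02  1.56 -0.01  1.11 -0.08]
shift [ 4.759e-01 -5.742e-01  3.000e-04] turn [-8.000e-02 -6.000e-02 -8.207e+01]
```

Emit:
arm_command --rows '[{"fingers":-1,"x":0.04,"y":-0.01,"z":0,"ax":0,"ay":0,"az":-3.7},{"fingers":-1,"x":0.04,"y":-0.01,"z":0,"ax":0,"ay":0,"az":-3.7},{"fingers":-1,"x":0.04,"y":-0.01,"z":0,"ax":0,"ay":0,"az":-3.7},{"fingers":-1,"x":0.04,"y":-0.01,"z":0,"ax":0,"ay":0,"az":-3.7},{"fingers":-1,"x":0.04,"y":-0.01,"z":0,"ax":0,"ay":0,"az":-3.7},{"fingers":-1,"x":0.04,"y":-0.01,"z":0,"ax":0,"ay":0,"az":-3.7},{"fingers":-1,"x":0.038,"y":-0.01,"z":0,"ax":0,"ay":0,"az":-3.7},{"fingers":-1,"x":0.038,"y":-0.01,"z":0,"ax":0,"ay":0,"az":-3.7},{"fingers":-1,"x":0.038,"y":-0.01,"z":0,"ax":0,"ay":0,"az":-3.7},{"fingers":-1,"x":0.038,"y":-0.01,"z":0,"ax":0,"ay":0,"az":-3.7}]' --grip_force 60

```text
clock: 0.93
tcp_pos: [0.4594, -0.3574, 0.25]
orientation: [-2.808, -1.407, 0.0]
contact_force: [0.6, 0.7, 0.0]
grip_width: 0.0003
gripper_force: 0.0
```

```bash
python3 -c "
from h import *
go(.485,.035,.25,8.1)"
```

```text
t 0.9333 tcp [ 0.4594 -0.3574  0.25  ] F [0.6 0.7 0. ] w 0.0003 j [ 0.75  0.34 -0.24  1.77  0.09  1.04 -0.17]
shift [ 3.297e-01 -2.144e-01  1.000e-04] turn [-2.000e-02 -1.000e-02 -4.487e+01]
```

Emit:
arm_command --rows '[{"fingers":-1,"x":0.038,"y":-0.009,"z":0,"ax":0,"ay":0,"az":-4.0},{"fingers":-1,"x":0.038,"y":-0.009,"z":0,"ax":0,"ay":0,"az":-4.0},{"fingers":-1,"x":0.038,"y":-0.009,"z":0,"ax":0,"ay":0,"az":-4.0},{"fingers":-1,"x":0.037,"y":-0.009,"z":0,"ax":0,"ay":0,"az":-4.0},{"fingers":-1,"x":0.037,"y":-0.009,"z":0,"ax":0,"ay":0,"az":-4.0},{"fingers":-1,"x":0.036,"y":-0.009,"z":0,"ax":0,"ay":0,"az":-4.0},{"fingers":-1,"x":0.036,"y":-0.009,"z":0,"ax":0,"ay":0,"az":-4.0},{"fingers":-1,"x":0.036,"y":-0.009,"z":0,"ax":0,"ay":0,"az":-4.0},{"fingers":-1,"x":0.035,"y":-0.009,"z":0,"ax":0,"ay":0,"az":-4.0},{"fingers":-1,"x":0.035,"y":-0.009,"z":0,"ax":0,"ay":0,"az":-4.0}]'

```text
clock: 1.77
tcp_pos: [0.4933, 0.0098, 0.2501]
orientation: [-2.158, -2.283, -0.0]
contact_force: [0.6, 0.0, 0.1]
grip_width: -0.0001
gripper_force: 0.0
```

```bash
python3 -c "
from h import *
go(.487,.035,.18,8.1)
go(.487,.035,.18,8.1,-15)"
```

```text
t 1.7667 tcp [0.4933 0.0098 0.2501] F [0.6 0.  0.1] w -0.0001 j [ 0.35  0.23 -0.56  1.95  0.14  1.01 -0.22]
shift [ 0.0255 -0.0049  0.0701] turn [-0.   -0.01 -4.85]
t 1.7667 tcp [0.4933 0.0098 0.2501] F [0.6 0.  0.1] w -0.0001 j [ 0.35  0.23 -0.56  1.95  0.14  1.01 -0.22]
shift [ 0.0255 -0.0049  0.0701] turn [-14.99   0.63  -4.83]
```

Emit:
arm_command --rows '[{"fingers":-1,"x":0.0255,"y":0,"z":0.02,"ax":0,"ay":0,"az":-4.85},{"fingers":-1,"x":0,"y":0,"z":0.03,"ax":0,"ay":0,"az":0},{"fingers":-1,"x":0,"y":0,"z":0,"ax":5,"ay":0,"az":0},{"fingers":-1,"x":0,"y":0,"z":0,"ax":5,"ay":0,"az":0},{"fingers":-1,"x":0,"y":0,"z":0,"ax":5,"ay":0,"az":0}]'

```text
clock: 2.18
tcp_pos: [0.4916, 0.0333, 0.2]
orientation: [-1.938, -2.226, 0.299]
contact_force: [0.3, -0.8, -0.2]
grip_width: 0.0
gripper_force: 0.0
```

```bash
python3 -c "
from h import *
go(.491,.036,.118,8.1,15)
snap('scene','s2')"
```

```text
t 2.1833 tcp [0.4916 0.0333 0.2   ] F [ 0.3 -0.8 -0.2] w 0.0 j [ 0.24  0.43 -0.55  1.83  0.19  1.21 -0.25]
shift [0.0028 0.0215 0.0792] turn [-0.3  -0.02 -0.18]
```

View pics/s2.png

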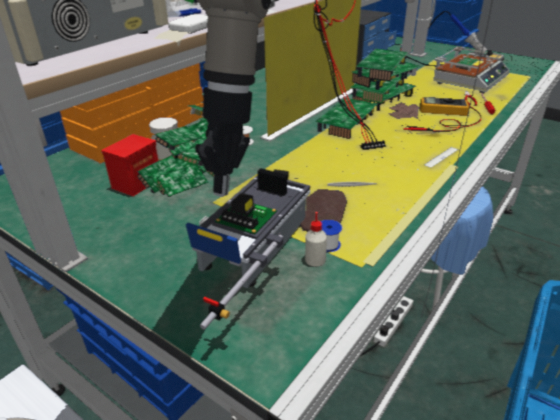

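The gripper is tilted, closed and above the gap behind the flap, with its tips at about (222,188). Next I descend.

Emit:
arm_command --rows '[{"fingers":-1,"x":0.003,"y":0.0065,"z":0.024,"ax":0,"ay":0,"az":0},{"fingers":-1,"x":0,"y":0.0065,"z":0.024,"ax":0,"ay":0,"az":0},{"fingers":-1,"x":0,"y":0.0055,"z":0.02,"ax":0,"ay":0,"az":0},{"fingers":-1,"x":0,"y":0.003,"z":0.011,"ax":0,"ay":0,"az":0}]'

```text
clock: 2.57
tcp_pos: [0.4909, 0.036, 0.1161]
orientation: [-1.94, -2.227, 0.296]
contact_force: [-0.1, -0.1, -0.3]
grip_width: -0.0003
gripper_force: 0.0
```

```bash
python3 -c "
from h import *
go(.416,.025,.118,8.1,15)"
```

```text
t 2.5667 tcp [0.4909 0.036  0.1161] F [-0.1 -0.1 -0.3] w -0.0003 j [ 0.21  0.54 -0.52  1.9   0.26  1.05 -0.31]
shift [-0.0006 -0.0735  0.0179] turn [-0.14 -0.07 -0.2 ]
```

Emit:
arm_command --rows '[{"fingers":-1,"x":0,"y":-0.0097,"z":0.0026,"ax":0,"ay":0,"az":0},{"fingers":-1,"x":0,"y":-0.0097,"z":0.0026,"ax":0,"ay":0,"az":0},{"fingers":-1,"x":0,"y":-0.0097,"z":0.0026,"ax":0,"ay":0,"az":0},{"fingers":-1,"x":0,"y":-0.0097,"z":0.0026,"ax":0,"ay":0,"az":0},{"fingers":-1,"x":0,"y":-0.0097,"z":0.0026,"ax":0,"ay":0,"az":0},{"fingers":-1,"x":0,"y":-0.0097,"z":0.0026,"ax":0,"ay":0,"az":0},{"fingers":-1,"x":0,"y":-0.0097,"z":0.0026,"ax":0,"ay":0,"az":0},{"fingers":-1,"x":0,"y":-0.0097,"z":0.0026,"ax":0,"ay":0,"az":0},{"fingers":-1,"x":0,"y":0,"z":0,"ax":0,"ay":0,"az":0},{"fingers":-1,"x":0,"y":0,"z":0,"ax":0,"ay":0,"az":0}]'

```text
clock: 3.4
tcp_pos: [0.4124, 0.0252, 0.1186]
orientation: [-1.942, -2.229, 0.293]
contact_force: [0.1, -0.9, 0.5]
grip_width: -0.0
gripper_force: 0.0
```

```bash
python3 -c "
from h import *
go(.416,.025,.2,8.1,0)
snap('scene','s3')"
```

```text
t 3.4 tcp [0.4124 0.0252 0.1186] F [ 0.1 -0.9  0.5] w -0.0 j [ 0.26  0.43 -0.55  2.08  0.23  0.97 -0.3 ]
shift [-0.0007 -0.0176 -0.0796] turn [-1.499e+01 -1.000e-02 -2.200e-01]
```

View pics/s3.png

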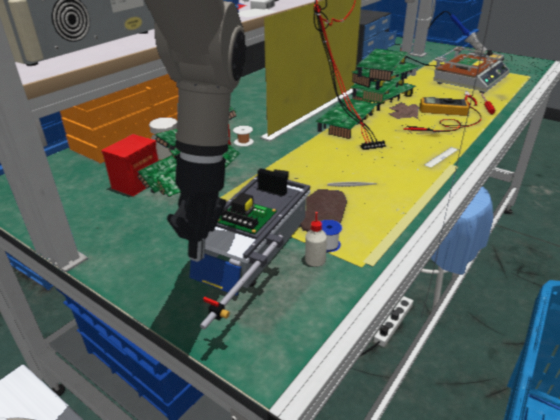

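The flap now hangs down (blue at about (220,272)) and the carrier hasn't moved. I'll raise the tool, set it upright and move over the grip bar.

Emit:
arm_command --rows '[{"fingers":-1,"x":0,"y":0,"z":-0.04,"ax":0,"ay":0,"az":0},{"fingers":-1,"x":0,"y":0,"z":-0.04,"ax":0,"ay":0,"az":0},{"fingers":0.2,"x":0,"y":0.02,"z":-0.015,"ax":-5,"ay":0,"az":0},{"fingers":0.2,"x":0,"y":0.03,"z":0,"ax":-5,"ay":0,"az":0},{"fingers":0.2,"x":0,"y":0.03,"z":0,"ax":-5,"ay":0,"az":0},{"fingers":0.2,"x":0,"y":0.035,"z":0,"ax":0,"ay":0,"az":0},{"fingers":0.2,"x":0,"y":0.035,"z":0,"ax":0,"ay":0,"az":0},{"fingers":0.2,"x":0,"y":0.035,"z":0,"ax":0,"ay":0,"az":0},{"fingers":0.2,"x":0,"y":0.02,"z":0,"ax":0,"ay":0,"az":0},{"fingers":0.2,"x":0,"y":0.0,"z":0,"ax":0,"ay":0,"az":0}]'

```text
clock: 4.28
tcp_pos: [0.6431, 0.0575, 0.1968]
orientation: [2.064, 2.368, 0.005]
contact_force: [-0.0, 0.1, 0.4]
grip_width: 0.051
gripper_force: 0.0
```

```bash
python3 -c "
from h import *
go(.664,.0604,.115,8.1,0)
d=snap('wrist','w4');print(d['K'],d['world_from_camera'].round(3))"
```

```text
t 4.2833 tcp [0.6431 0.0575 0.1968] F [-0.   0.1  0.4] w 0.051 j [ 0.19  0.53 -0.52  1.65  0.3   1.03 -0.29]
shift [-0.0002  0.0209  0.0818] turn [ 0.16 -0.1  -0.26]
[[313.42295646   0.         276.87865788]
 [  0.         313.42295646 208.12880194]
 [  0.           0.           1.        ]] [[ 0.991  0.129  0.042  0.634]
 [ 0.136 -0.949 -0.286  0.131]
 [ 0.003  0.289 -0.957  0.321]
 [ 0.     0.     0.     1.   ]]
```

View pics/w4.png

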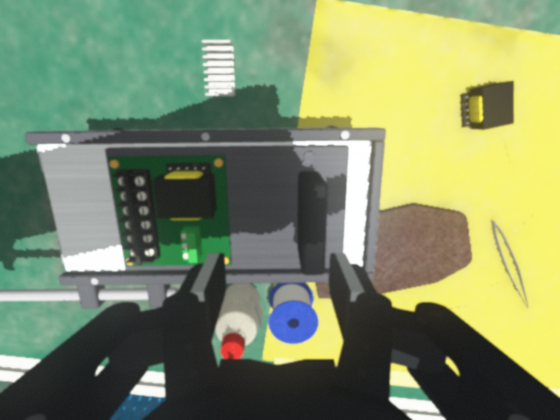

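The wrist view shows the bar at about (300–327, 168–272), with its axis square to the jaws' closing line. I'll measure its top and the stand yaw from the depth.

```bash
python3 - <<'E'
from h import *
d=load('w4');K=d['K'];T=d['world_from_camera'];Z=d['depth'];v,u=np.mgrid[:420,:560]
P=np.stack([(u-K[0,2])/K[0,0]*Z,(v-K[1,2])/K[1,1]*Z,Z],-1)@T[:3,:3].T+T[:3,3]
def fit(m):
    q=P[m][:,:2].astype(np.float32);c,s,a=cv2.minAreaRect(q);print(m.sum(),np.round(c,4),np.round(s,4),a,np.median(P[m][:,2]))
fit((u>290)&(u<340)&(v>155)&(v<285)&(Z>0)&(P[...,2]>.129)&(P[...,2]<.137))
for y in(141,272): pass
# carrier yaw and rails: print outer left rail edge points
a=pt(d,30,138,.09);b=pt(d,380,136,.09);print('rail yaw approx',np.degrees(np.arctan2(*(b-a)[[1,0]])))
E
```

```text
2281 [0.6679 0.0631] [0.0161 0.063 ] 8.479158401489258 0.13334917116551068
rail yaw approx 8.107410702494628
```

Emit:
arm_command --rows '[{"fingers":0.2,"x":0,"y":0.0245,"z":0,"ax":0,"ay":0,"az":0},{"fingers":0.2,"x":0,"y":0,"z":0.03,"ax":0,"ay":0,"az":0},{"fingers":0.2,"x":0,"y":0,"z":0.03,"ax":0,"ay":0,"az":0},{"fingers":0.2,"x":0,"y":0,"z":0.021,"ax":0,"ay":0,"az":0},{"fingers":0.2,"x":0,"y":0,"z":0,"ax":0,"ay":0,"az":0},{"fingers":-1,"x":0,"y":0,"z":0,"ax":0,"ay":0,"az":0},{"fingers":-1,"x":0,"y":0,"z":0,"ax":0,"ay":0,"az":0},{"fingers":-1,"x":0,"y":0,"z":0,"ax":0,"ay":0,"az":0},{"fingers":-1,"x":0,"y":0,"z":0,"ax":0,"ay":0,"az":0},{"fingers":-1,"x":0,"y":0,"z":0,"ax":0,"ay":0,"az":0}]' --grip_force 70

```text
clock: 5.17
tcp_pos: [0.6646, 0.0602, 0.1187]
orientation: [2.062, 2.367, 0.004]
contact_force: [0.3, -0.7, 5.9]
grip_width: 0.0151
gripper_force: 69.2
```

```bash
python3 - <<'E'
from h import *
o=r.get_obs();print(o['tcp_pos'],o['contact_force'],o['grip_width'],o['gripper_force'],R.from_rotvec(o['orientation']).as_matrix().round(4))
E
```

```text
[0.66460013 0.06019595 0.11867346] [ 0.34118671 -0.69997315  5.86285599] 0.015124829349027369 69.15959000587463 [[-1.371e-01  9.906e-01  3.900e-03]
 [ 9.906e-01  1.371e-01  2.000e-04]
 [-4.000e-04  3.900e-03 -1.000e+00]]
```

Emit:
arm_command --rows '[{"fingers":-1,"x":0,"y":-0.005,"z":0,"ax":0,"ay":0,"az":0},{"fingers":-1,"x":0,"y":-0.01,"z":-5e-05,"ax":0,"ay":0,"az":0},{"fingers":-1,"x":0,"y":-0.01,"z":-5e-05,"ax":0,"ay":0,"az":0},{"fingers":-1,"x":0,"y":-0.01,"z":-5e-05,"ax":0,"ay":0,"az":0},{"fingers":-1,"x":0,"y":-0.01,"z":-5e-05,"ax":0,"ay":0,"az":0},{"fingers":-1,"x":0,"y":-0.01,"z":-5e-05,"ax":0,"ay":0,"az":0},{"fingers":-1,"x":0,"y":-0.01,"z":-5e-05,"ax":0,"ay":0,"az":0},{"fingers":-1,"x":0,"y":-0.01,"z":-5e-05,"ax":0,"ay":0,"az":0},{"fingers":-1,"x":0,"y":-0.005,"z":0,"ax":0,"ay":0,"az":0},{"fingers":-1,"x":0,"y":0,"z":0,"ax":0,"ay":0,"az":0}]'

```text
clock: 6.0
tcp_pos: [0.5846, 0.0494, 0.1186]
orientation: [2.062, 2.367, 0.004]
contact_force: [-0.3, 0.2, 11.2]
grip_width: 0.0151
gripper_force: 70.0
```

Emit:
arm_command --rows '[{"fingers":-1,"x":0,"y":-0.005,"z":-0.0003,"ax":0,"ay":0,"az":0},{"fingers":-1,"x":0,"y":-0.01,"z":-5e-05,"ax":0,"ay":0,"az":0},{"fingers":-1,"x":0,"y":-0.01,"z":-5e-05,"ax":0,"ay":0,"az":0},{"fingers":-1,"x":0,"y":-0.01,"z":-5e-05,"ax":0,"ay":0,"az":0},{"fingers":-1,"x":0,"y":-0.01,"z":-5e-05,"ax":0,"ay":0,"az":0},{"fingers":-1,"x":0,"y":-0.01,"z":-5e-05,"ax":0,"ay":0,"az":0},{"fingers":-1,"x":0,"y":-0.01,"z":-5e-05,"ax":0,"ay":0,"az":0},{"fingers":-1,"x":0,"y":-0.005,"z":0,"ax":0,"ay":0,"az":0},{"fingers":-1,"x":0,"y":0,"z":0,"ax":0,"ay":0,"az":0}]'

```text
clock: 6.75
tcp_pos: [0.5155, 0.0399, 0.1187]
orientation: [2.062, 2.367, 0.005]
contact_force: [1.8, 0.8, 8.1]
grip_width: 0.0152
gripper_force: 69.4
```

```bash
python3 - <<'E'
from h import *
t=snap('top','t5');s=snap('scene','s5')
a=cv2.resize(t['frame'][245:335,215:325,::-1],None,fx=5,fy=5,interpolation=cv2.INTER_CUBIC)[:, :550]
b=cv2.resize(s['frame'][180:340,170:280,::-1],None,fx=2.8,fy=2.8,interpolation=cv2.INTER_CUBIC)
c=np.zeros((max(len(a),len(b)),800,3),np.uint8);c[:len(a),:480]=a[:,:480];c[:len(b),490:490+b.shape[1]]=b[:,:310];cv2.imwrite('pics/c5.png',c)
E
```

```text
(no output)
```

View pics/c5.png

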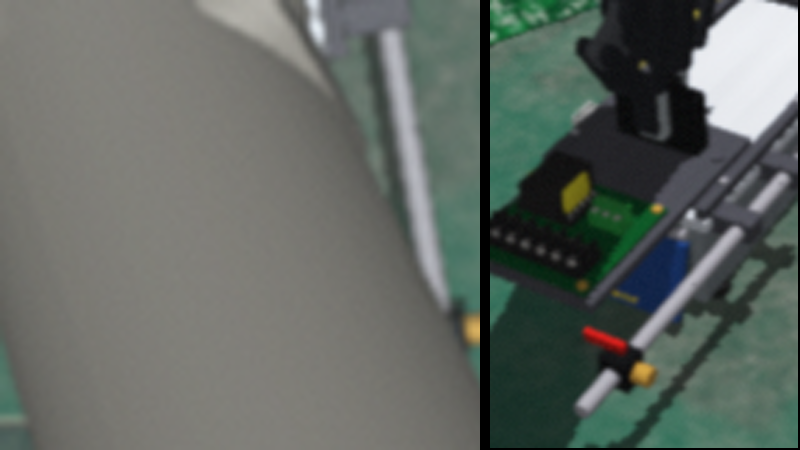

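In the right-hand scene crop the carrier's near front corner is at about (588,300) and the pointer tip at about (586,333). The arm hides the top view, so I'll measure in the scene view.

```bash
python3 - <<'E'
from h import *
d=load('s5');th=np.radians(8.0);u=np.array([np.cos(th),np.sin(th),0]);n=np.array([-u[1],u[0],0])
q=lambda x,y,z:pt(d,170+(x-490)/2.8,180+y/2.8,z)
for nm,p in(('corner',q(588,300,.088)),('ptr',q(586,333,.0885)),('ptr base',q(624,348,.0885))): print(nm,p.round(4),(p@u).round(4),(p@n).round(4))
d1=load('sc1')
c=cv2.resize(d['frame'][265:315,175:235,::-1],None,fx=12,fy=12,interpolation=cv2.INTER_CUBIC);cv2.imwrite('pics/c6.png',c)
E
```

```text
corner [ 0.3767 -0.0253  0.088 ] 0.3695 -0.0775
ptr [ 0.3569 -0.043   0.0885] 0.3475 -0.0922
ptr base [ 0.3608 -0.0676  0.0885] 0.3478 -0.1171
```

View pics/c6.png

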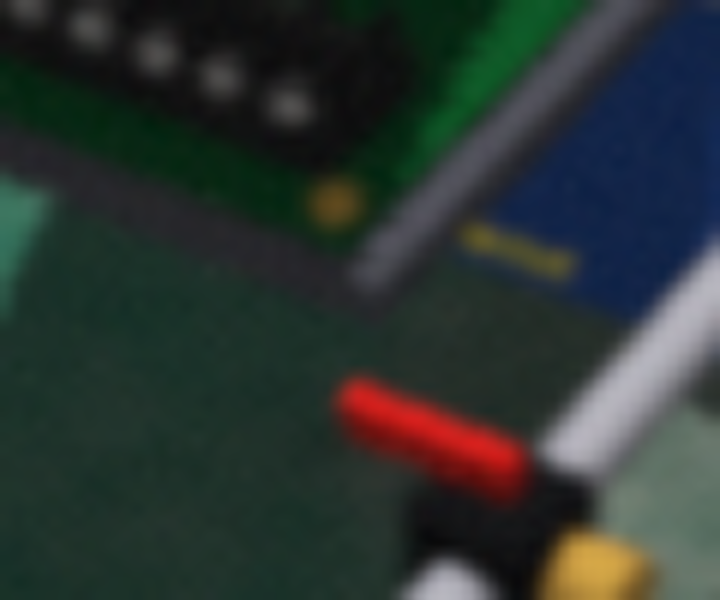

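In the 12x crop the carrier's near front corner is around (370,290) and the pointer tip at (345,395). The edge is ambiguous, so I'll use the depth.

```bash
cat >> h.py <<'E'
def edge(d):
    K=d['K'];T=d['world_from_camera'];Z=d['depth'];v,u_=np.mgrid[:420,:560]
    P=np.stack([(u_-K[0,2])/K[0,0]*Z,(v-K[1,2])/K[1,1]*Z,Z],-1)@T[:3,:3].T+T[:3,3]
    th=np.radians(8.0);S=P@np.array([np.cos(th),np.sin(th),0]);N=P@np.array([-np.sin(th),np.cos(th),0])
    F=d['frame'].astype(int);red=(F[...,0]>110)&(F[...,1]<70)&(F[...,2]<70)&(abs(P[...,2]-.087)<.01)&(S>.32)&(S<.37)
    print('red',red.sum(),'S',np.percentile(S[red],[0,10,50,90,100]).round(4),'N',N[red].min().round(4),N[red].max().round(4),'z',np.percentile(P[red][:,2],[5,50,95]).round(4))
    # vertical-face profile: per N bin, list S,z near front
    for a in np.arange(-.07,.02,.015):
        m=(abs(N-a)<.003)&(Z>0)&(S>.3)&(S<.43)&(P[...,2]>.06)&(P[...,2]<.1)
        i=np.argsort(S[m])[:9]; print(round(a,3),[(round(float(S[m][k]),4),round(float(P[m][k,2]),4)) for k in i])
E
python3 -c "
from h import *
edge(load('s5'))"
```

```text
red 50 S [0.3444 0.3449 0.3459 0.348  0.3545] N -0.1171 -0.0919 z [0.0891 0.0919 0.0937]
-0.07 [(0.365, 0.0875), (0.3653, 0.083), (0.3659, 0.086), (0.366, 0.0881), (0.3663, 0.0841), (0.3665, 0.0828), (0.3667, 0.0822), (0.367, 0.0892), (0.3671, 0.0881)]
-0.055 [(0.3651, 0.0878), (0.3653, 0.0849), (0.366, 0.0854), (0.366, 0.089), (0.3661, 0.0862), (0.3663, 0.0896), (0.3666, 0.0879), (0.3666, 0.0841), (0.3667, 0.0821)]
-0.04 [(0.3651, 0.0883), (0.3654, 0.0842), (0.3658, 0.086), (0.3659, 0.0846), (0.3661, 0.0819), (0.3665, 0.0884), (0.3668, 0.0858), (0.367, 0.0837), (0.3673, 0.0865)]
-0.025 [(0.3645, 0.0862), (0.3654, 0.087), (0.3655, 0.0883), (0.3656, 0.0844), (0.3658, 0.0827), (0.3658, 0.0869), (0.3659, 0.0855), (0.3662, 0.0888), (0.3664, 0.0825)]
-0.01 [(0.3653, 0.0867), (0.3656, 0.0872), (0.3659, 0.0892), (0.366, 0.0882), (0.3662, 0.0831), (0.3667, 0.0811), (0.3671, 0.0882), (0.3671, 0.083), (0.368, 0.0876)]
0.005 [(0.3655, 0.0859), (0.3658, 0.0851), (0.3658, 0.0841), (0.366, 0.0872), (0.3662, 0.0884), (0.3665, 0.0857), (0.3667, 0.0868), (0.3667, 0.0892), (0.3668, 0.0886)]
0.02 [(0.3668, 0.0819), (0.3668, 0.0867), (0.3675, 0.0834), (0.3678, 0.0816), (0.3685, 0.087), (0.3714, 0.0876), (0.3716, 0.0898), (0.3754, 0.0886), (0.3795, 0.0879)]
```

The front edge is at 0.366 and the pointer at about 0.346, both along the stand axis, so 20 mm remain.

Emit:
arm_command --rows '[{"fingers":-1,"x":0,"y":-0.004,"z":0,"ax":0,"ay":0,"az":0},{"fingers":-1,"x":0,"y":-0.006,"z":0,"ax":0,"ay":0,"az":0},{"fingers":-1,"x":0,"y":-0.006,"z":0,"ax":0,"ay":0,"az":0},{"fingers":-1,"x":0,"y":-0.004,"z":0,"ax":0,"ay":0,"az":0},{"fingers":-1,"x":0,"y":0,"z":0,"ax":0,"ay":0,"az":0},{"fingers":-1,"x":0,"y":0,"z":0,"ax":0,"ay":0,"az":0},{"fingers":-1,"x":0,"y":0,"z":0,"ax":0,"ay":0,"az":0}]'

```text
clock: 7.43
tcp_pos: [0.4965, 0.0373, 0.1187]
orientation: [2.061, 2.367, 0.006]
contact_force: [2.7, 1.1, 8.7]
grip_width: 0.0152
gripper_force: 69.5
```

```bash
python3 - <<'E'
from h import *
d=snap('scene','s7');edge(d);o=r.get_obs();print(o['tcp_pos'],o['contact_force'])
c=cv2.resize(d['frame'][200:340,160:300,::-1],None,fx=4.2,fy=4.2,interpolation=cv2.INTER_CUBIC);cv2.imwrite('pics/c7.png',c)
E
```

```text
red 50 S [0.3439 0.3445 0.346  0.3484 0.3541] N -0.117 -0.0912 z [0.0885 0.0921 0.0938]
-0.07 [(0.3464, 0.0865), (0.3469, 0.0817), (0.347, 0.0862), (0.3472, 0.0863), (0.3476, 0.0867), (0.3476, 0.0834), (0.3476, 0.0821), (0.3477, 0.0879), (0.3478, 0.0842)]
-0.055 [(0.3467, 0.0849), (0.3469, 0.0837), (0.3472, 0.0856), (0.3475, 0.0848), (0.3475, 0.0815), (0.3477, 0.0822), (0.3479, 0.0857), (0.348, 0.0865), (0.3484, 0.0874)]
-0.04 [(0.3465, 0.0835), (0.3468, 0.0841), (0.347, 0.0824), (0.3473, 0.083), (0.3475, 0.0879), (0.3479, 0.0836), (0.348, 0.0849), (0.3482, 0.088), (0.3482, 0.0799)]
-0.025 [(0.3468, 0.0844), (0.3468, 0.082), (0.3468, 0.0834), (0.347, 0.0865), (0.3472, 0.0825), (0.3472, 0.0886), (0.3476, 0.0843), (0.348, 0.0866), (0.3481, 0.0861)]
-0.01 [(0.3461, 0.0836), (0.3468, 0.0861), (0.3468, 0.0884), (0.3472, 0.0832), (0.3473, 0.0817), (0.3475, 0.0861), (0.3475, 0.0837), (0.3482, 0.0838), (0.3485, 0.0871)]
0.005 [(0.3463, 0.0845), (0.3466, 0.0855), (0.3468, 0.0825), (0.3471, 0.0846), (0.3471, 0.0869), (0.3472, 0.0858), (0.3476, 0.0867), (0.3477, 0.0875), (0.3478, 0.0846)]
0.02 [(0.3466, 0.0855), (0.3475, 0.0866), (0.3478, 0.0814), (0.3479, 0.0823), (0.3488, 0.0874), (0.3508, 0.0881), (0.3513, 0.0885), (0.3532, 0.0884), (0.355, 0.0871)]
[0.49651114 0.0372751  0.11866643] [3.47386706 0.10876891 8.28952453]
```

View pics/c7.png

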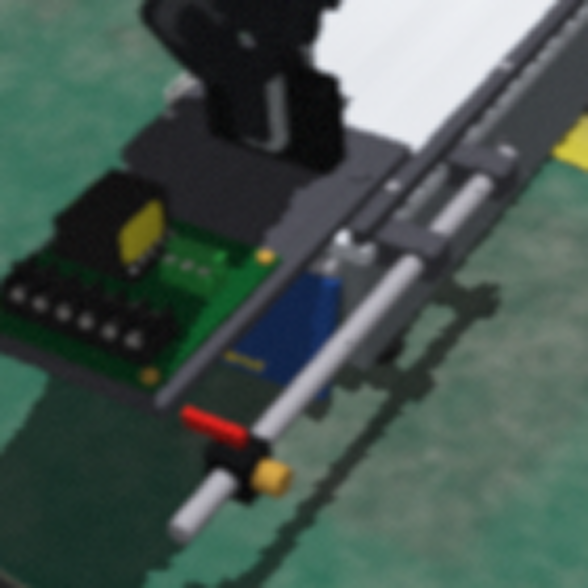

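The front edge at about (155,405) now lines up with the pointer tip at (185,412), and the flap hangs open behind. I'll move the last 1 mm, let it settle and hand in.

Emit:
arm_command --rows '[{"fingers":-1,"x":0,"y":-0.0012,"z":0,"ax":0,"ay":0,"az":0},{"fingers":-1,"x":0,"y":0,"z":0,"ax":0,"ay":0,"az":0},{"fingers":-1,"x":0,"y":0,"z":0,"ax":0,"ay":0,"az":0},{"fingers":-1,"x":0,"y":0,"z":0,"ax":0,"ay":0,"az":0},{"fingers":-1,"x":0,"y":0,"z":0,"ax":0,"ay":0,"az":0}]'

```text
clock: 7.9
tcp_pos: [0.496, 0.0372, 0.1188]
orientation: [2.061, 2.366, 0.007]
contact_force: [4.3, 1.6, 6.4]
grip_width: 0.0149
gripper_force: 69.3
```

```bash
python3 -c "
from h import *
print(r.hand_in())"
```

```text
the job is handed in; nothing more can be done
None
```

I handed the job in at about 8 s: the flap hangs open, and the carrier is held by its grip bar, with its front edge about 1 mm from the pointer by the last depth reading; the hand-in returned no verdict.

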